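# Count three thread spools into the kit tray and set its tally dial

## Task

The sewing kit needs exactly three thread spools: one already stands in the wooden kit tray, so take two more of any colour from the rack and stand them upright in the tray, leaving the other two standing in the rack. Then turn the tray's tally dial, click by click, until its pointer rests at the three dots and let go. Do not knock over any spool or disturb the other things on the rack's upper shelf and the worktop.

Things in the scene. Friction and masses are not known exactly. Their poses are not given: they have to be found in the camera images.
- spool_red: sewing thread spool, red thread between cream end discs; 26 mm across the end discs, 22 mm across the thread, 48 mm tall, about 22 g; stands upright on its end disc; origin at the centre of its underside, z up along its axis
- spool_blue: sewing thread spool, blue thread between cream end discs; 26 mm across the end discs, 22 mm across the thread, 48 mm tall, about 22 g; stands upright on its end disc; origin at the centre of its underside, z up along its axis
- spool_yellow: sewing thread spool, yellow thread between cream end discs; 26 mm across the end discs, 22 mm across the thread, 48 mm tall, about 22 g; stands upright on its end disc; origin at the centre of its underside, z up along its axis
- spool_green: sewing thread spool, green thread between cream end discs; 26 mm across the end discs, 22 mm across the thread, 48 mm tall, about 22 g; stands upright on its end disc; origin at the centre of its underside, z up along its axis
- spool_purple: sewing thread spool, purple thread between cream end discs; 26 mm across the end discs, 22 mm across the thread, 48 mm tall, about 22 g; stands upright on its end disc; origin at the centre of its underside, z up along its axis
- spool_rack: white C-shaped metal thread rack, fixed, open at its front (-x) and both ends; origin at the centre of its underside, on the worktop. Base plate 105 (x) x 236 (y) x 4 mm, back wall at x = 48 to 53 mm, an upper shelf overhead, a lip 10 mm high along the front of the base (x = -53 to -48 mm). Four spools stand on the base in a row along y, x within 4 mm of 0, about 62 mm apart
- kit_tray: pale wooden kit tray, fixed: open basin 120 (x) x 150 (y) mm inside, walls 4 mm thick and 18 mm high over the worktop, floor 4 mm above the worktop; origin at the centre of the basin, on the worktop. At its near end (-x) a round pod 88 mm across, 18 mm high, carries the tally dial. At the start one spool stands in the basin at x = 32 to 38 mm, y within 35 mm of 0
- tally_dial (a joint): angle (rad) of the tally dial on the pod, growing clockwise seen from above. It clicks into four spring detents: 0 = one dot, 0.5 = two dots, 1.0 = three dots, 1.5 = four dots, with stops a little beyond either end. It starts at one or two dots, rarely stuck between them. Turning takes under 0.15 N m; let go near a mark it snaps onto it. The dots are printed on the white pod top, clockwise
- dial_top (a point): centre of the top of the dial's grip bar, on the dial's axis, 51.5 mm above the worktop, 112 mm from the tray's origin along its -x. The blue bar is 42 x 12 mm, 27 mm high, on a black disc 45 mm across (its top 24.5 mm above the worktop). The point turns with the dial: its x axis runs along the bar toward the white pointer line; at 0.75 rad it points along the tray's +x
- shelf_edge (a point): middle of the lower front edge of the rack's upper shelf: 146 mm above the worktop, 12 mm in front (-x) of the row of spools. The shelf is 4 mm thick and reaches from here back to the back wall over the rack's full 236 mm width, so a gripper coming straight down strikes it: lean the gripper's body back toward the open front (-x) by about 35 to 45 degrees
- pin_tin: flat blue tin, 62 x 89 x 22 mm, on the rack's upper shelf; origin at the centre of its underside
- tape_measure: round white tape measure with a red button, 55 x 68 x 18 mm, on the rack's upper shelf; origin at the centre of its underside
- thimble: steel thimble, 20 mm wide, 22 mm high, on the worktop; origin at the centre of its underside
- clip_yellow: small yellow fabric clip, 10 x 26 x 8 mm, on the worktop; origin at the centre of its underside
- clip_green: small green fabric clip, 10 x 26 x 8 mm, on the worktop; origin at the centre of its underside

How it is judged (in metres and radians):
On the way, in this order (a step that is already met when the one before it is completed fails the run):
1. exactly three spools stand upright in the tray, released, the other two in the rack (((x of spool_red in the frame of kit_tray between -0.056 and 0.056 m and y of spool_red in the frame of kit_tray between -0.071 and 0.071 m and z of spool_red in the frame of kit_tray between 0 and 0.01 m and angle between spool_red's own z axis and vertical below 0.12 rad) or (x of spool_red in the frame of spool_rack between -0.048 and 0.048 m and y of spool_red in the frame of spool_rack between -0.114 and 0.114 m and z of spool_red in the frame of spool_rack between 0 and 0.01 m and angle between spool_red's own z axis and vertical below 0.12 rad)) and ((x of spool_blue in the frame of kit_tray between -0.056 and 0.056 m and y of spool_blue in the frame of kit_tray between -0.071 and 0.071 m and z of spool_blue in the frame of kit_tray between 0 and 0.01 m and angle between spool_blue's own z axis and vertical below 0.12 rad) or (x of spool_blue in the frame of spool_rack between -0.048 and 0.048 m and y of spool_blue in the frame of spool_rack between -0.114 and 0.114 m and z of spool_blue in the frame of spool_rack between 0 and 0.01 m and angle between spool_blue's own z axis and vertical below 0.12 rad)) and ((x of spool_yellow in the frame of kit_tray between -0.056 and 0.056 m and y of spool_yellow in the frame of kit_tray between -0.071 and 0.071 m and z of spool_yellow in the frame of kit_tray between 0 and 0.01 m and angle between spool_yellow's own z axis and vertical below 0.12 rad) or (x of spool_yellow in the frame of spool_rack between -0.048 and 0.048 m and y of spool_yellow in the frame of spool_rack between -0.114 and 0.114 m and z of spool_yellow in the frame of spool_rack between 0 and 0.01 m and angle between spool_yellow's own z axis and vertical below 0.12 rad)) and ((x of spool_green in the frame of kit_tray between -0.056 and 0.056 m and y of spool_green in the frame of kit_tray between -0.071 and 0.071 m and z of spool_green in the frame of kit_tray between 0 and 0.01 m and angle between spool_green's own z axis and vertical below 0.12 rad) or (x of spool_green in the frame of spool_rack between -0.048 and 0.048 m and y of spool_green in the frame of spool_rack between -0.114 and 0.114 m and z of spool_green in the frame of spool_rack between 0 and 0.01 m and angle between spool_green's own z axis and vertical below 0.12 rad)) and ((x of spool_purple in the frame of kit_tray between -0.056 and 0.056 m and y of spool_purple in the frame of kit_tray between -0.071 and 0.071 m and z of spool_purple in the frame of kit_tray between 0 and 0.01 m and angle between spool_purple's own z axis and vertical below 0.12 rad) or (x of spool_purple in the frame of spool_rack between -0.048 and 0.048 m and y of spool_purple in the frame of spool_rack between -0.114 and 0.114 m and z of spool_purple in the frame of spool_rack between 0 and 0.01 m and angle between spool_purple's own z axis and vertical below 0.12 rad)) and ((horizontal distance between each of spool_red, spool_blue, spool_yellow and kit_tray below 0.12 m and horizontal distance between each of spool_green, spool_purple and kit_tray above 0.12 m) or (horizontal distance between each of spool_red, spool_blue, spool_green and kit_tray below 0.12 m and horizontal distance between each of spool_yellow, spool_purple and kit_tray above 0.12 m) or (horizontal distance between each of spool_red, spool_blue, spool_purple and kit_tray below 0.12 m and horizontal distance between each of spool_yellow, spool_green and kit_tray above 0.12 m) or (horizontal distance between each of spool_red, spool_yellow, spool_green and kit_tray below 0.12 m and horizontal distance between each of spool_blue, spool_purple and kit_tray above 0.12 m) or (horizontal distance between each of spool_red, spool_yellow, spool_purple and kit_tray below 0.12 m and horizontal distance between each of spool_blue, spool_green and kit_tray above 0.12 m) or (horizontal distance between each of spool_red, spool_green, spool_purple and kit_tray below 0.12 m and horizontal distance between each of spool_blue, spool_yellow and kit_tray above 0.12 m) or (horizontal distance between each of spool_red, spool_purple and kit_tray above 0.12 m and horizontal distance between each of spool_blue, spool_yellow, spool_green and kit_tray below 0.12 m) or (horizontal distance between each of spool_red, spool_green and kit_tray above 0.12 m and horizontal distance between each of spool_blue, spool_yellow, spool_purple and kit_tray below 0.12 m) or (horizontal distance between each of spool_red, spool_yellow and kit_tray above 0.12 m and horizontal distance between each of spool_blue, spool_green, spool_purple and kit_tray below 0.12 m) or (horizontal distance between each of spool_red, spool_blue and kit_tray above 0.12 m and horizontal distance between each of spool_yellow, spool_green, spool_purple and kit_tray below 0.12 m)) and contact force between the fingers and spool_red below 0.1 N and contact force between the fingers and spool_blue below 0.1 N and contact force between the fingers and spool_yellow below 0.1 N and contact force between the fingers and spool_green below 0.1 N and contact force between the fingers and spool_purple below 0.1 N), for 0.2 s.
2. then the dial rests at the three dots (value of joint tally_dial between 0.88 and 1.12 rad), for 0.2 s.
At the end, for the whole second after the job is handed in: Exactly three spools (any colours) stand upright (within 0.12 rad) on the floor of the kit tray's basin, the other two stand upright on the rack's base plate, all released and at rest; the dial reads 1.0 rad within 0.12 (three dots) and is released (all of step 1 and all of step 2 and contact force between the fingers and kit_tray below 0.1 N and linear speed of each of spool_red, spool_blue, spool_yellow, spool_green, spool_purple below 0.02 m/s); the robot touches nothing.
It fails at once if a spool is knocked over (tipped beyond 1.2 rad) (angle between any of spool_red, spool_blue, spool_yellow, spool_green, spool_purple's own z axis and vertical above 1.2 rad).
It fails at once if a bystander is moved by more than 25 mm (distance of any of pin_tin, tape_measure, thimble, clip_yellow, clip_green from where it was at the start of the episode above 0.025 m).
It also fails if it takes over 72 s, if anything falls off the work surface, if the arm or the gripper's body presses on something with over 40 N, if the wrist force passes 120 N, or if a joint passes its speed limit or range.

## Robot

A 6-joint arm with a two-finger parallel gripper is mounted at the origin on the work surface; the furniture and walls round the work are solid. World frame = base frame: x ahead of the robot, y to its left, z up, the work surface at z = 0. Lengths are in mm, angles in rad, forces in N, time in s.
With the tool pointing down it reaches from about 250 to 775 mm from the base axis. Payload 4 kg.
Tool frame: the origin (TCP) lies on the centre line of the jaws, within the pads' length; the fingertips stand 22 mm ahead of it and the grasp point (between the pads) lies 3 mm ahead of it; z points along the fingers, y is the line along which they close (so a half turn about z gives the same grasp; the last joint's range is limited). The gripper opens to 94 mm and grips with 3 to 60 N. Pads are 16 mm wide; open, the fingers measure 119 mm over their backs; the gripper's body (75 mm by 177 mm) begins 78 mm behind the grasp point.
Start: joints at [-1.307, 0.087, 1.371, -0, 1.684, -0.103], TCP at [197.245, -513.434, 203.606] pointing down, gripper open.
Joint ranges: [-3.1, 3.1], [-0.76, 2.03], [0.27, 2.55], [-1.08, 4.22], [0.17, 2.65], [-2.57, 2.57]. Speed limits (rad/s): [2.79, 2.79, 3.14, 3.14, 3.14, 3.14].

## Interface

Orientations are given as a unit quaternion [x, y, z, w].
In Python, from plant import ctrl, ik, imaging, ticket, nets, status gives the robot as it stands. Calls block until the motion is done:
- ctrl.move_pose(position, orientation): joint-space move of the TCP to a pose.
- ctrl.movel(position, max_speed=150, rot=None, stop_force=None): straight line of the TCP; rot=None keeps the orientation; max_speed is the mean speed in mm/s. With stop_force (N) it stops when the force on the tool has changed by that much, and returns True; else False.
- ctrl.goto_joints(angles): joint-space move.
- ctrl.move_gripper(opening): opening from 0.0 (shut) to 1.0 (fully open); the grip force is fixed at half the most; returns when the fingers have stopped.
- ctrl.hold(seconds).
- ik(position, orientation): joint angles nearest the present ones, or None.
- imaging.camera(name): name is "side" or "top" or "wrist"; returns a dict with "frame" (384x512x3 uint8, red, green, blue), "camera_matrix" (3x3 intrinsics, pixels), "R" (3x3) and "t" (3): a world point X has camera coordinates R X + t. Camera axes: x right, y down, z forward; pixel columns grow to the right and rows downward; lengths in mm; the calibration is good to about 2 mm. A picture is of the moment at which its call begins. There is no depth.
A pose or a line that the arm cannot do raises ctrl.PlanningError and nothing moves.
- ticket.hand_in(): hands the job in; it is judged then, once.
Trained networks look in a picture, given as the dict that the camera call returned (one of the last four; its "shot" number tells which), for a name from the list of things; names that differ only in an ending like _2 or _b are one class to them, and where a whole thing is asked for, a point or a joint stands for the part that bears it (a point fixed in the world has none). Each returns a list of dicts, best first, with "score" (0 to 1); they miss things now and then, are a little off and sometimes report something else, mostly with a low value. They report only what shows in the picture. A call takes as long as a camera call.
- nets.search_frame(label, picture): "box" ([left, top, right, bottom] in pixels, round what is visible of it).
- nets.mark_of(label, picture): "pixel" ([column, row] in pixels: a listed point, or the origin of a listed thing).
Readings, each from a call of its own:
- status.current_t(): time.
- status.current_joints(): joint angles.
- status.current_joint_vel(): joint speeds.
- status.current_effort(): joint torques, N m.
- status.current_tcp_pos(): TCP position.
- status.current_eef_rot(): TCP orientation.
- status.current_force(): force on the tool from outside, world axes, zero at the start.
- status.current_moment(): the same for the moment, N m.
- status.current_grip_width(): opening from 0.0 (shut) to 1.0 (fully open).
- status.current_grasp_force(): force on a finger pad.
Only numpy, scipy, OpenCV 4.12 (cv2) and the standard library are available. Lean on these libraries where they do the work, as an engineer would, in place of code of your own. Each camera call takes 0.05 s, during which the arm holds its last target. There are 200 camera calls.

## Working session

There is one attempt and no reset: what is moved stays moved. The work goes in short steps, each a Python script; the robot and the scene stay as the last script left them, time stands still between calls to the robot, and variables do not carry over. Pictures are saved under pics/ and viewed, at most 10 in all, crops included, and the job is handed in when it is done.

```bash
ls; mkdir -p pics; cat > h.py <<'E'
import numpy as np, cv2
from plant import ctrl, ik, imaging, ticket, nets, status
def at_z(p,px,z):
    K,R,t=map(np.array,(p["camera_matrix"],p["R"],p["t"]))
    d=R.T@np.linalg.solve(K,np.array([px[0],px[1],1.])); c=-R.T@t
    return c+d*(z-c[2])/d[2]
def tri(views):  # [(pic,px)]
    A=np.zeros((3,3));b=np.zeros(3)
    for p,px in views:
        K,R,t=map(np.array,(p["camera_matrix"],p["R"],p["t"]))
        d=R.T@np.linalg.solve(K,np.array([px[0],px[1],1.]));d/=np.linalg.norm(d);c=-R.T@t
        M=np.eye(3)-np.outer(d,d);A+=M;b+=M@c
    return np.linalg.solve(A,b)
def save(p,n): cv2.imwrite("pics/"+n,cv2.cvtColor(p["frame"],cv2.COLOR_RGB2BGR))
E
python3 - <<'E'
from h import *
np.set_printoptions(precision=1,suppress=True)
P={n:imaging.camera(n) for n in("side","top")}
cv2.imwrite("pics/a.png",cv2.cvtColor(np.vstack([P["side"]["frame"],P["top"]["frame"]]),cv2.COLOR_RGB2BGR)[:, :])
save(P["side"],"side.png");save(P["top"],"top.png")
Z=dict(dial_top=51.5,shelf_edge=146,pin_tin=150,tape_measure=150)
for l in "spool_red spool_blue spool_yellow spool_green spool_purple spool_rack kit_tray dial_top shelf_edge pin_tin tape_measure thimble clip_yellow clip_green".split():
    v=[]
    for n in P:
        r=nets.mark_of(l,P[n])[:1]
        for q in r: print(l,n,round(q["score"],2),np.array(q["pixel"]),at_z(P[n],q["pixel"],Z.get(l,0 if 'spool_r' in l and l.endswith('rack') else 4 if 'spool' in l else 0))); v.append((P[n],q["pixel"]))
    if len(v)==2: print("   tri",tri(v))
E
```

```text
pics
spool_red side 0.4 [244.9 181.9] [ 567.1 -111.7    4. ]
spool_red top 0.65 [333.4 187.5] [ 569.1 -102.     4. ]
   tri [ 567.3 -100.8    9.4]
spool_blue top 0.66 [170.2 219. ] [468.4 406.4   4. ]
spool_yellow side 0.63 [252.6 204.1] [546.8  24.8   4. ]
spool_yellow top 0.57 [293.8 194.5] [546.3  23.2   4. ]
   tri [546.7  23.1   3. ]
spool_green side 0.55 [257.2 213.3] [535.8  74.2   4. ]
spool_green top 0.52 [278.9 197. ] [538.3  70.    4. ]
   tri [537.2  70.2   2.2]
spool_purple side 0.64 [252.1 199.1] [547.6  -3.6   4. ]
spool_purple top 0.52 [217.6 230.7] [432.1 259.    4. ]
   tri [483.5 240.3 122.4]
spool_rack side 0.62 [252.1 198.8] [547.5 -12.8   0. ]
spool_rack top 0.65 [304.7 192.4] [554.2 -11.7   0. ]
   tri [550.5 -10.8   2.1]
kit_tray side 0.81 [296.2 284. ] [465.  353.3   0. ]
kit_tray top 0.83 [188.9 217.5] [473.8 349.7   0. ]
   tri [469.3 350.8  -0.5]
dial_top side 0.56 [313.9 230.3] [415.3 234.4  51.5]
shelf_edge top 0.74 [312.8 186.9] [532.2 -15.6 146. ]
pin_tin side 0.86 [247.2 155.1] [559.7  35.7 150. ]
pin_tin top 0.67 [287.1 177.2] [558.8  54.7 150. ]
   tri [558.2  55.  157.4]
tape_measure side 0.69 [242.9 134.4] [ 570.6 -116.7  150. ]
tape_measure top 0.8 [336.1 170.1] [579.3 -81.2 150. ]
   tri [572.3 -77.6 164.8]
thimble side 0.49 [199.4 253.7] [669.6 243.4   0. ]
thimble top 0.55 [223.3 156.2] [675.3 248.    0. ]
   tri [671.2 247.8   4.1]
clip_yellow side 0.53 [325.8 213.5] [358.2  73.3   0. ]
clip_yellow top 0.37 [283.  253.5] [363.6  59.8   0. ]
   tri [360.   60.6  -6.3]
clip_green side 0.44 [304.3 181.1] [ 390.  -120.1    0. ]
clip_green top 0.47 [347.6 244.8] [ 389.9 -136.6    0. ]
   tri [ 389.1 -138.2   -8.3]
```

View pics/side.png

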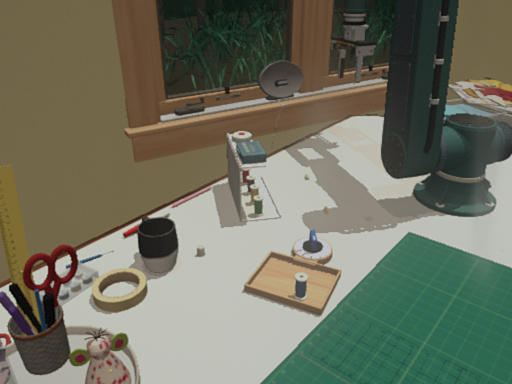

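View pics/top.png

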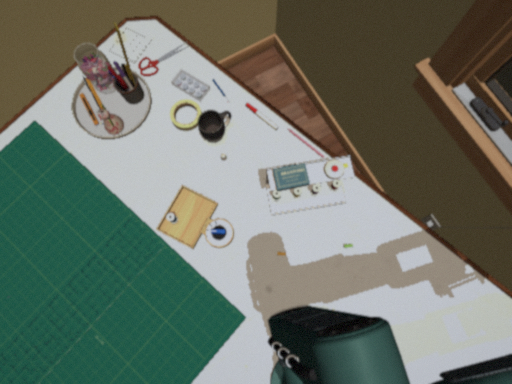

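The side view shows the rack at about (250,190) holding red, purple, yellow and green spools. It also shows the tray at (293,281) with the blue spool at (300,287), and the dial at (313,245). The top view agrees: tray (188,217), dial (219,232), rack (305,190). I'll look closer with the wrist camera next.

```bash
cat >> h.py <<'E'
from scipy.spatial.transform import Rotation as Ro
def quat(yaw,lean,flip=False):
    """tool z leans toward heading yaw from straight down; closing axis horizontal, normal to heading"""
    h=np.array([np.cos(yaw),np.sin(yaw),0]);z=-np.cos(lean)*np.array([0,0,1.])+np.sin(lean)*h
    y=np.array([-np.sin(yaw),np.cos(yaw),0])*(-1 if flip else 1)
    return Ro.from_matrix(np.column_stack([np.cross(y,z),y,z])).as_quat()
def look(p,labels,zs,full=True):
    for l in labels:
        for q in nets.mark_of(l,p)[:2]:
            if q["score"]>.3: print(l,round(q["score"],2),np.round(q["pixel"],0),np.round(at_z(p,q["pixel"],zs.get(l,4)),1))
E
python3 - <<'E'
from h import *
for f in (0,1):
  for y in(0,.18,1.1): print(f,y,[None if (a:=ik([535-150,0-30*1,200],quat(y,.7,f))) is None else np.round(a,2), None if (b:=ik([430,300,300],quat(y,0,f))) is None else np.round(b,2)])
f=next(f for f in(1,0) if ik([400,-40,230],quat(.18,.7,f)) is not None)
Z=dict(dial_top=51.5,shelf_edge=146,kit_tray=0,spool_rack=0)
ctrl.move_pose([400,-40,230],quat(.18,.7,f)); p=imaging.camera("wrist"); save(p,"w1.png")
print("cam",-np.array(p["R"]).T@p["t"],p["R"][2])
look(p,["spool_red","spool_purple","spool_yellow","spool_green","spool_rack","shelf_edge"],Z)
ctrl.move_pose([390,260,320],quat(1.1,0.1,f)); p=imaging.camera("wrist"); save(p,"w2.png")
print("cam",-np.array(p["R"]).T@p["t"],p["R"][2])
look(p,["spool_blue","kit_tray","dial_top"],Z)
print(f,status.current_t())
E
```

```text
0 0 [None, array([ 0.5 ,  0.03,  1.24, -0.  ,  1.87, -1.07])]
0 0.18 [None, array([ 0.5 ,  0.03,  1.24, -0.  ,  1.87, -1.25])]
0 1.1 [None, array([ 0.5 ,  0.03,  1.24, -0.  ,  1.87, -2.17])]
1 0 [None, array([ 0.5 ,  0.03,  1.24, -0.  ,  1.87,  2.07])]
1 0.18 [None, array([ 0.5 ,  0.03,  1.24, -0.  ,  1.87,  1.89])]
1 1.1 [array([-0.84, -0.31,  1.9 ,  0.66,  1.79, -0.3 ]), array([ 0.5 ,  0.03,  1.24, -0.  ,  1.87,  0.97])]Traceback (most recent call last):
  File "<stdin>", line 4, in <module>
StopIteration
```

```bash
python3 - <<'E'
from h import *
for name,xyz in dict(grasp=[545,23,28],graspred=[565,-105,28],pre=[470,10,60],view1=[450,-20,180],view2=[480,-20,240],view3=[480,-20,150]).items():
  for L in (.61,.7):
    for f in(0,1):
      a=ik(xyz,quat(.18,L,f)); print(name,L,f,None if a is None else np.round(a,2))
for yaw in np.arange(-3,3.1,.5):
  for f in (0,1):
    a=ik([460,340,32],quat(yaw,.65,f)); 
    if a is not None: print("place",yaw,f,np.round(a,2))
E
```

```text
grasp 0.61 0 [-0.2  -0.19  2.14  0.36  0.65 -2.18]
grasp 0.61 1 [-0.2  -0.19  2.14  0.36  0.65  0.96]
grasp 0.7 0 [-0.23 -0.23  2.21  0.51  0.56 -2.33]
grasp 0.7 1 [-0.23 -0.23  2.21  0.51  0.56  0.81]
graspred 0.61 0 None
graspred 0.61 1 [-0.51 -0.08  2.04  0.55  0.77  0.55]
graspred 0.7 0 None
graspred 0.7 1 [-0.56 -0.1   2.1   0.72  0.71  0.38]
pre 0.61 0 [-0.31 -0.46  2.25  0.37  0.84 -2.23]
pre 0.61 1 [-0.31 -0.46  2.25  0.37  0.84  0.91]
pre 0.7 0 [-0.35 -0.51  2.32  0.49  0.77 -2.36]
pre 0.7 1 [-0.35 -0.51  2.32  0.49  0.77  0.78]
view1 0.61 0 [-0.44 -0.61  2.08  0.37  1.18 -2.25]
view1 0.61 1 [-0.44 -0.61  2.08  0.37  1.18  0.89]
view1 0.7 0 [-0.51 -0.67  2.15  0.47  1.13 -2.34]
view1 0.7 1 [-0.51 -0.67  2.15  0.47  1.13  0.8 ]
view2 0.61 0 [-0.4  -0.53  1.93  0.34  1.24 -2.17]
view2 0.61 1 [-0.4  -0.53  1.93  0.34  1.24  0.97]
view2 0.7 0 [-0.45 -0.6   2.    0.42  1.18 -2.25]
view2 0.7 1 [-0.45 -0.6   2.    0.42  1.18  0.89]
view3 0.61 0 [-0.4  -0.51  2.09  0.37  1.06 -2.25]
view3 0.61 1 [-0.4  -0.51  2.09  0.37  1.06  0.9 ]
view3 0.7 0 [-0.45 -0.56  2.16  0.47  1.   -2.34]

[... 341 characters left out ...]
9 -2.05]
place -1.5 0 [ 0.81  0.58  1.23 -0.47  1.78  0.75]
place -1.5 1 [ 0.81  0.58  1.23 -0.47  1.78 -2.39]
place -1.0 0 [ 0.89  0.41  1.48 -0.61  1.5   0.45]
place -0.5 0 [ 0.91  0.2   1.75 -0.7   1.17  0.12]
place 0.0 0 [ 0.81 -0.01  1.98 -0.66  0.8  -0.38]
place 0.5 0 [ 0.56 -0.15  2.11 -0.07  0.53 -1.46]
place 0.5 1 [ 0.56 -0.15  2.11 -0.07  0.53  1.68]
place 1.0 1 [ 0.29 -0.1   2.07  0.62  0.75  0.49]
place 1.5 1 [ 0.16  0.08  1.89  0.71  1.12 -0.08]
place 2.0 1 [ 0.16  0.3   1.63  0.63  1.44 -0.43]
place 2.5 0 [0.24 0.49 1.36 0.49 1.72 2.42]
place 2.5 1 [ 0.24  0.49  1.36  0.49  1.72 -0.72]
place 3.0 0 [0.36 0.64 1.14 0.31 1.94 2.1 ]
place 3.0 1 [ 0.36  0.64  1.14  0.31  1.94 -1.05]
```

```bash
python3 - <<'E'
from h import *
Z=dict(dial_top=51.5,shelf_edge=146,kit_tray=0,spool_rack=0)
ctrl.move_pose([450,-20,180],quat(.18,.61,1)); p=imaging.camera("wrist"); save(p,"w1.png")
print("cam",-np.array(p["R"]).T@p["t"],p["R"][2])
look(p,["spool_red","spool_purple","spool_yellow","spool_green","spool_rack","shelf_edge"],Z)
ctrl.move_pose([390,260,320],quat(1.1,0.1,1)); p=imaging.camera("wrist"); save(p,"w2.png")
print("cam",-np.array(p["R"]).T@p["t"],p["R"][2])
look(p,["spool_blue","kit_tray","dial_top"],Z)
print(status.current_t())
cv2.imwrite("pics/w12.png",np.vstack([cv2.imread("pics/w1.png"),cv2.imread("pics/w2.png")])[:, :]) 
E
```

```text
cam [413.8072212  -27.33673623 375.79611506] [ 0.31442363  0.05693649 -0.94757375]
spool_red 0.73 [342. 179.] [ 566.3 -103.2    4. ]
spool_purple 0.62 [285. 183.] [550.3 -38.4   4. ]
spool_yellow 0.56 [235. 184.] [538.6  17.4   4. ]
spool_green 0.94 [181. 176.] [536.5  80.7   4. ]
spool_rack 0.77 [262. 180.] [549.6 -11.7   0. ]
spool_rack 0.51 [266. 130.] [615.7  -5.7   0. ]
shelf_edge 0.72 [267. 131.] [536.6 -14.8 146. ]
cam [418.54773392 315.76374893 507.62364231] [-0.08445069 -0.16405317 -0.98282991]
spool_blue 0.69 [256.  57.] [462.1 396.9   4. ]
kit_tray 0.85 [275.  84.] [470.3 352.3   0. ]
dial_top 0.89 [278. 164.] [423.2 254.2  51.5]
5.2417
```

View pics/w1.png

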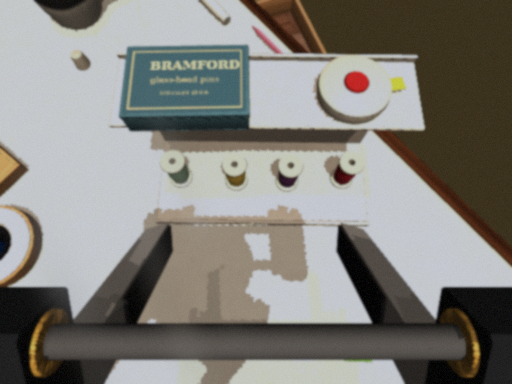

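View pics/w2.png

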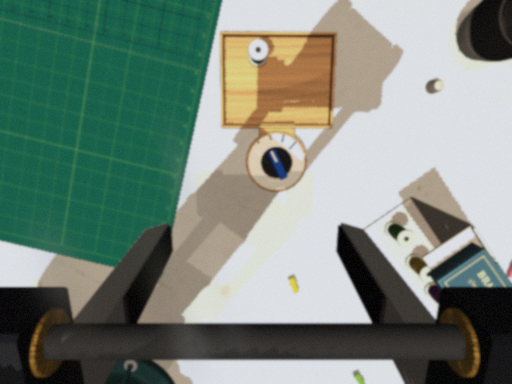

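The w1 picture shows four spools standing at (180,178) green, (235,182) yellow, (288,182) purple and (343,178) red, under the shelf with the tin and tape measure on it. In w2 the tray centre is (277,80), the blue spool is (258,55), and the dial is (277,163). The distances check out: tray to dial is 109 mm, and blue is at tray (37,27). I'll pick green first.

```bash
cat >> h.py <<'E'
RY,TY,L=.17,1.123,.65
TC=np.array([470.,352.])
def axis(yaw): return np.array([np.cos(yaw)*np.sin(L),np.sin(yaw)*np.sin(L),-np.cos(L)])
def pick(name,guess):
    a=axis(RY); q=quat(RY,L,1)
    pre=np.array([*guess,30.])-a*110
    ctrl.move_pose(pre+[0,0,60],q); ctrl.move_gripper(.54)
    ctrl.movel(pre)
    p=imaging.camera("wrist"); save(p,"pre_%s.png"%name)
    r=nets.mark_of(name,p); g=np.array(guess,float)
    if r and r[0]["score"]>.4:
        m=at_z(p,r[0]["pixel"],4)[:2]; print(name,r[0]["score"],m)
        b=nets.search_frame(name,p); print(b[:1])
        if np.linalg.norm(m-g)<15: g=.3*g+.7*m
    else: print("not seen",r[:1])
    P=np.array([*g,30.])-a*3
    s=pre if False else P-a*105
    ctrl.movel(s); 
    if ctrl.movel(P,stop_force=8,max_speed=80): print("STOPPED",status.current_tcp_pos()); return False
    ctrl.move_gripper(0.0); print("w",status.current_grip_width()*94,status.current_grasp_force())
    ctrl.movel(P-a*110); ctrl.movel(P-a*110+[0,0,60]); print("w",status.current_grip_width()*94,status.current_t())
def place(tx,ty,dz=1):
    c,s=np.cos(TY),np.sin(TY); xy=TC+[c*tx-s*ty,s*tx+c*ty]
    a=axis(TY);q=quat(TY,L,1);P=np.array([*xy,30.+dz])-a*3
    ctrl.move_pose(P+[0,0,110],q); ctrl.movel(P+[0,0,15],max_speed=120)
    print("hit",ctrl.movel(P,max_speed=30,stop_force=6),status.current_tcp_pos()-P)
    ctrl.move_gripper(.42); ctrl.movel(P-a*90,max_speed=100); ctrl.movel(P-a*90+[0,0,60]); print("t",status.current_t())
E
python3 - <<'E'
from h import *
pick("spool_green",[536.5,80])
p=imaging.camera("wrist"); save(p,"g1.png")
E
```

```text
spool_green 0.6 [535.85613826  81.51225823]
[{'box': [236.7, 161.9, 271.2, 207.5], 'score': 0.79}]
w 20.857801561982708 30.062250692770505
w 21.125451095869323 11.475
```

View pics/g1.png

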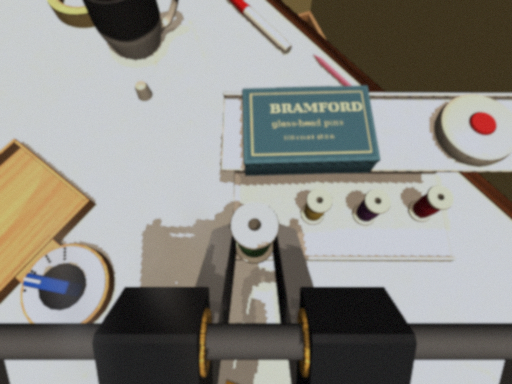

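The green spool is held upright between the fingers at (254,230), and the other three still stand in the rack. I'll place it, then pick yellow.

```bash
python3 - <<'E'
from h import *
place(0,-30)
p=imaging.camera("wrist"); save(p,"t1.png"); look(p,["spool_green","spool_blue","kit_tray","dial_top"],dict(kit_tray=0,dial_top=51.5))
E
```

```text
hit False [-0.12023399 -0.04148209 -0.26048599]
t 16.2583
spool_green 0.86 [254. 217.] [496.8 340.6   4. ]
spool_blue 0.94 [208. 190.] [463.9 390.8   4. ]
kit_tray 0.57 [226. 219.] [468.9 352.4   0. ]
dial_top 0.9 [221. 333.] [423.2 250.1  51.5]
```

View pics/t1.png

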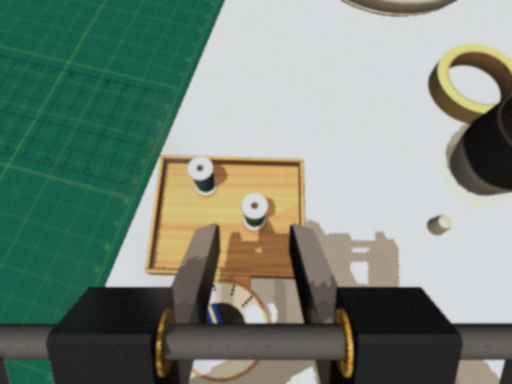

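Green stands upright in the tray at (254,217) next to blue (204,183). Next is yellow.

```bash
python3 - <<'E'
from h import *
pick("spool_yellow",[540,18.5])
if status.current_grip_width()*94>15:
    place(-12,28)
    p=imaging.camera("wrist"); save(p,"t2.png"); look(p,["spool_green","spool_yellow","spool_blue","dial_top"],dict(kit_tray=0,dial_top=51.5))
    # look at dial from above
    q=quat(TY,0.0,1); D=np.array([422,251.5])
    ctrl.move_pose([*(D-60*np.array([np.cos(TY),np.sin(TY)])),180],q); p=imaging.camera("wrist"); look(p,["dial_top"],dict(dial_top=51.5)); save(p,"d.png"); print(status.current_t())
    a=cv2.imread("pics/t2.png");b=cv2.imread("pics/d.png"); cv2.imwrite("pics/td.png",cv2.resize(np.vstack([a,b]),(400,600)) if 0 else np.hstack([cv2.resize(a,(300,225)).repeat(1,0),]) )
    cv2.imwrite("pics/td.png",np.hstack([cv2.copyMakeBorder(cv2.resize(a,(288,216)),0,168,0,0,0),b]))
E
```

```text
spool_yellow 0.73 [540.40117309  18.12848476]
[{'box': [242.0, 160.0, 276.3, 202.8], 'score': 0.92}]
w 19.00485035109663 29.870343963644927
w 18.532425059653136 22.4667
hit False [-0.09074678 -0.01301322 -0.18381086]
t 27.475
spool_green 0.63 [309. 208.] [496.6 337.9   4. ]
spool_green 0.37 [290. 315.] [428.1 250.7   4. ]
spool_yellow 0.64 [259. 174.] [465.6 397.3   4. ]
spool_yellow 0.59 [254. 216.] [438.7 355.3   4. ]
spool_blue 0.92 [254. 176.] [458.9 397.5   4. ]
dial_top 0.76 [289. 314.] [423.3 253.3  51.5]
dial_top 0.7 [254. 108.] [422.7 257.1  51.5]
28.425
```

View pics/td.png

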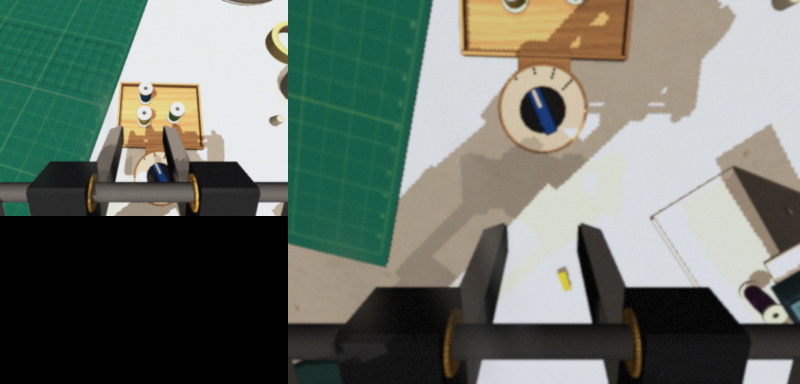

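All three spools stand in the tray. The dial is at (254,108) in the wrist view, with its pointer up and to the left, about 0.3 rad. I'll measure the bar precisely.

```bash
cat >> h.py <<'E'
def dial(name):
    p=imaging.camera("wrist"); save(p,name)
    px=max((r for r in nets.mark_of("dial_top",p)),key=lambda r:r["score"]-np.linalg.norm(at_z(p,r["pixel"],51.5)[:2]-[423,254])/20)["pixel"]
    s=.25; n=280; c=at_z(p,px,51.5)   # rectified top-face view in tray axes (up=+x tray), .25 mm/px
    T=np.array([np.cos(TY),np.sin(TY)]);Y=np.array([-T[1],T[0]])
    def pr(u,v):
        xy=np.array([423,254])-(v-n/2)*s*T-(u-n/2)*s*Y; q=np.array(p["camera_matrix"])@(np.array(p["R"])@[*xy,51.5]+p["t"]); return q[:2]/q[2]
    src=np.float32([[0,0],[n,0],[n,n],[0,n]]);H=cv2.getPerspectiveTransform(np.float32([pr(*x) for x in src]),src)
    w=cv2.warpPerspective(cv2.imread("pics/"+name),H,(n,n)); hsv=cv2.cvtColor(w,cv2.COLOR_BGR2HSV)
    m=(cv2.inRange(hsv,(100,110,40),(125,255,255))); pts=cv2.findNonZero(m)
    rect=cv2.minAreaRect(pts); bx=cv2.boxPoints(rect)
    e=sorted([(bx[i]-bx[(i+1)%4]) for i in range(2)],key=np.linalg.norm)[1]; e=e if e[1]<0 else -e
    off=(np.array(rect[0])-n/2)*s
    cv2.rectangle(w,(0,0),(2,2),(0,0,255)); cv2.polylines(w,[bx.astype(int)],1,(0,255,0)); cv2.imwrite("pics/r_"+name,cv2.resize(w,None,fx=1.8,fy=1.8))
    print("net",c,"rect centre",np.array([423,254])-off[1]*T-off[0]*Y,"size",np.array(rect[1])*s,"theta",.75+np.arctan2(e[0],-e[1]))
E
python3 - <<'E'
from h import *
dial("d2.png")
E
```

```text
net [423.57365058 252.39386197  51.5       ] rect centre [422.10657344 254.78178032] size [39.84397125 13.33063984] theta 0.32191062
```

View pics/r_d2.png

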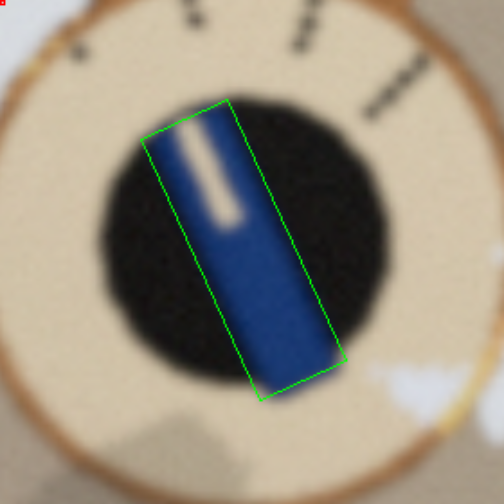

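The pointer is at about 0.32 rad, stuck between one and two dots. I'll grip the bar and turn it to 1.0.

```bash
python3 - <<'E'
from h import *
C=np.array([422.5,253.9]); yaw=lambda th:TY+.75-th
f=next(f for f in(1,0) if all(ik([*C,51],quat(yaw(t),0,f)) is not None for t in(.32,.7,1.05)))
ctrl.move_pose([*C,110],quat(yaw(.32),0,f))
print("hit",ctrl.movel([*C,51.5],max_speed=60,stop_force=8),status.current_tcp_pos())
ctrl.move_gripper(0.0); print("w",status.current_grip_width()*94,status.current_force())
for th in (.5,.67,.84,1.01):
    ctrl.movel([*C,51.5],rot=quat(yaw(th),0,f)); ctrl.hold(.2); print(th,status.current_t(),np.round(status.current_force(),1),np.round(status.current_moment(),2))
ctrl.move_gripper(.42); ctrl.hold(.3); ctrl.movel([*C,120],max_speed=100)
T=np.array([np.cos(TY),np.sin(TY)])
ctrl.move_pose([*(C-60*T),180],quat(TY,0,1)); dial("d3.png"); print(status.current_t())
a=cv2.imread("pics/d3.png");b=cv2.imread("pics/r_d3.png");s=imaging.camera("side");save(s,"s3.png");c=cv2.imread("pics/s3.png")[110:320,200:380]
cv2.imwrite("pics/fin.png",np.hstack([cv2.resize(b,(384,384)),cv2.resize(c,(329,384))]))
E
```

```text
hit False [422.89829146 254.08914261  51.99456098]
w 0.5134962313578955 [ 0.61425178 -0.11855585 -0.0489982 ]
0.5 31.3917 [-0.2  0.2 -0.5] [ 0.   -0.01  0.01]
0.67 31.9083 [0.2 0.1 0.5] [-0.06 -0.03  0.02]
0.84 32.425 [ 0.5 -0.3 -0. ] [ 0.02 -0.07  0.03]
1.01 32.9417 [0.6 0.1 0.1] [-0.01  0.02  0.01]
net [425.96979663 255.51211116  51.5       ] rect centre [421.70726081 254.85328867] size [39.88935089 13.73421097] theta 0.32262674
35.375
```

View pics/fin.png

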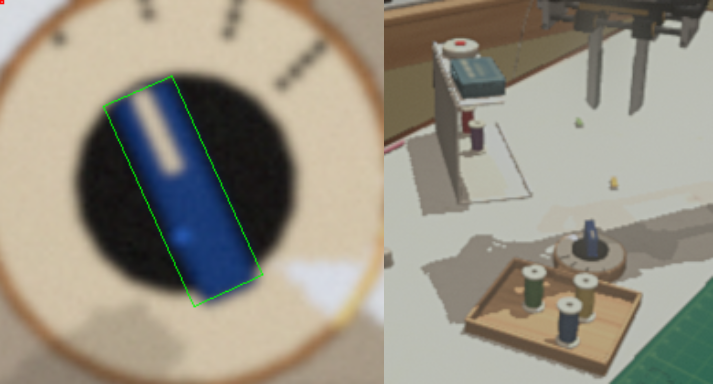

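The right half shows three spools upright in the tray and two in the rack. On the left the dial hasn't moved: it's still at 0.32, and the gripper closed to 0.5 mm, so it missed the bar. I'll probe by touch with the fingers shut to find the bar.

```bash
python3 - <<'E'
from h import *
C=np.array([422.5,253.9]); h=TY+.75-.32
q=quat(h,0,1)
ctrl.move_pose([*C,95],q); ctrl.move_gripper(0.0); print(status.current_grip_width()*94)
print(Ro.from_quat(status.current_eef_rot()).as_matrix().round(2), h)
print("hit",ctrl.movel([*C,66],max_speed=25,stop_force=4),status.current_tcp_pos(),status.current_force())
p=imaging.camera("wrist");save(p,"pr.png");s=imaging.camera("side");save(s,"prs.png")
print(nets.mark_of("dial_top",s)[:1], [at_z(s,r["pixel"],51.5) for r in nets.mark_of("dial_top",s)[:1]])
ctrl.movel([*C,95]); print(status.current_t())
K,R,t=map(np.array,(s["camera_matrix"],s["R"],s["t"]))
for z in(51.5,44): 
    u=K@(R@[*C,z]+t);print("proj",u[:2]/u[2])
a=cv2.imread("pics/pr.png");b=cv2.imread("pics/prs.png")[190:280,260:380]
cv2.imwrite("pics/pp.png",np.hstack([cv2.resize(a,(400,300)),cv2.resize(b,(400,300))]))
E
```

```text
0.295812476962321
[[ 0.02  1.    0.  ]
 [ 1.   -0.02 -0.  ]
 [-0.    0.   -1.  ]] 1.553
hit False [422.66652383 253.96277186  66.24031146] [ 0.7183233  -0.64604609  0.19849446]
[{'pixel': [312.5, 232.7], 'score': 0.77}] [array([419.72778339, 244.02198802,  51.5       ])]
38.5167
proj [311.86221956 235.18905122]
proj [311.66418871 238.10165129]
```

View pics/pp.png

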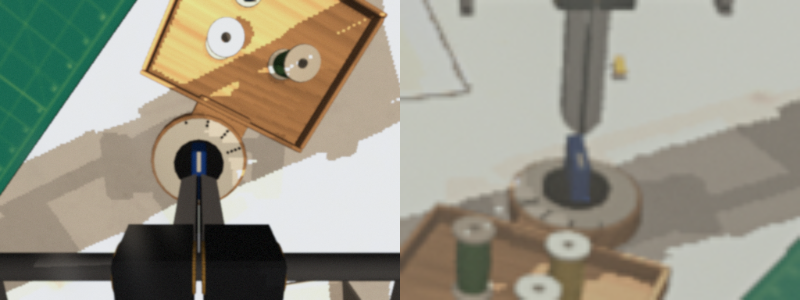

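The wrist half shows the bar lined up sideways, but it sticks out ahead of the shut fingertips at about (199,178). In the side half the tip passes behind the bar top, so I'm short along the bar. I'll check where the fingertip should project against where it appears.

```bash
python3 - <<'E'
from h import *
np.set_printoptions(precision=1,suppress=True)
p=imaging.camera("wrist"); s=imaging.camera("side"); t=imaging.camera("top")
def pr(p,X):
    u=np.array(p["camera_matrix"])@(np.array(p["R"])@np.array(X,float)+p["t"]); return u[:2]/u[2]
tc=np.array(status.current_tcp_pos()); M=Ro.from_quat(status.current_eef_rot()).as_matrix()
for n,c in(("w",p),("s",s),("t",t)):
    print(n,"tip",pr(c,tc+22*M[:,2]),"C51",pr(c,[422.5,253.9,51.5]),"net",[(r["score"],np.array(r["pixel"]),at_z(c,r["pixel"],51.5)) for r in nets.mark_of("dial_top",c)[:2]], "tray",[(at_z(c,r["pixel"],0)) for r in nets.mark_of("kit_tray",c)[:1]])
    if n!="t":
        img=c["frame"]; hsv=cv2.cvtColor(img,cv2.COLOR_RGB2HSV)
        if n=="w": # dark finger column profile along centre
            print([ (r,img[r,255].tolist()) for r in range(150,262,6)])
        else:
            x=int(round(pr(c,tc+22*M[:,2])[0])); y=int(round(pr(c,tc+22*M[:,2])[1]))
            print(x,[ (r,img[r,x].tolist()) for r in range(y-20,y+22,3)])
E
```

```text
w tip [252.7 221.9] C51 [253.7 210.5] net [(0.56, array([254.7, 209. ]), array([423.2, 255. ,  51.5]))] tray [array([472.5, 352. ,   0. ])]
[(150, [187, 174, 150]), (156, [188, 173, 148]), (162, [190, 177, 151]), (168, [165, 152, 129]), (174, [8, 19, 45]), (180, [21, 30, 54]), (186, [136, 133, 130]), (192, [132, 125, 124]), (198, [129, 124, 127]), (204, [81, 88, 111]), (210, [18, 47, 100]), (216, [22, 51, 103]), (222, [19, 46, 98]), (228, [13, 20, 33]), (234, [15, 22, 33]), (240, [64, 61, 53]), (246, [72, 72, 66]), (252, [78, 78, 74]), (258, [82, 83, 79])]
s tip [312.7 227.1] C51 [311.9 235.2] net [(0.57, array([315.5, 233.3]), array([413.5, 246.6,  51.5])), (0.23, array([296.3, 284.5]), array([473.8, 417.6,  51.5]))] tray [array([463.5, 352.4,   0. ])]
313 [(207, [118, 115, 108]), (210, [119, 116, 109]), (213, [120, 117, 109]), (216, [114, 110, 103]), (219, [188, 189, 181]), (222, [191, 194, 184]), (225, [191, 193, 185]), (228, [193, 195, 186]), (231, [73, 80, 97]), (234, [73, 80, 99]), (237, [119, 117, 115]), (240, [84, 89, 102]), (243, [71, 77, 91]), (246, [70, 76, 91])]
t tip [216.7 230.8] C51 [217.4 231.6] net [(0.6, array([216.1, 229.9]), array([427.5, 257.9,  51.5]))] tray []
```

The fingertip appears about 20 mm higher than its stated geometry in both views, so the earlier grip closed above the bar. I'll go lower with a contact stop.

```bash
python3 - <<'E'
from h import *
C=np.array([422.8,254.2]); yaw=lambda th:TY+.75-th; f=1
ctrl.movel([*C,95]); ctrl.move_gripper(.3)
ctrl.movel([*C,56],max_speed=80)
hit=ctrl.movel([*C,33],max_speed=25,stop_force=4); z=status.current_tcp_pos()[2]; print("hit",hit,z,status.current_force())
if hit: z+=2; ctrl.movel([*C,z])
ctrl.move_gripper(0.0); w=status.current_grip_width()*94; print("w",w,status.current_force())
if w>6:
    for th in (.5,.67,.84,1.01):
        ctrl.movel([*C,z],rot=quat(yaw(th),0,f)); ctrl.hold(.15); print(th,np.round(status.current_force(),1),np.round(status.current_moment(),2))
ctrl.move_gripper(.3); ctrl.hold(.3); ctrl.movel([*C,120],max_speed=100)
T=np.array([np.cos(TY),np.sin(TY)])
ctrl.move_pose([*(C-60*T),180],quat(TY,0,1)); dial("d4.png"); print(status.current_t())
E
```

```text
hit False 33.21071284689849 [0.04964073 0.40666156 0.72264088]
w 11.422452393708904 [-0.85739491  0.83899608  0.73104255]
0.5 [-2.2 -0.3  0.4] [0.04 0.09 0.02]
0.67 [-0.9  0.6 -0.2] [0.03 0.26 0.03]
0.84 [-2.8  0.7  1.7] [0.09 0.48 0.1 ]
1.01 [-3.4  0.8  1.3] [ 0.16  0.57 -0.05]
net [422.42238076 253.78736922  51.5       ] rect centre [422.12416024 254.6169366 ] size [13.59869385 40.00626373] theta 1.0282996
46.1583
```

The dial measures 1.03, which is the three-dot detent, and it's released. The arm is clear, so I'll check the spools by number and hand in.

```bash
python3 - <<'E'
from h import *
s=imaging.camera("side")
for l in ["spool_"+c for c in "red purple yellow green blue".split()]:
    b=nets.search_frame(l,s)[:1]; print(l,[(r["score"],np.round(r["box"])) for r in b])
look(s,["spool_red","spool_purple","spool_yellow","spool_green","spool_blue"],{})
print(ticket.hand_in())
E
```

```text
spool_red [(0.52, array([239., 167., 253., 185.]))]
spool_purple []
spool_yellow [(0.82, array([303., 259., 316., 289.]))]
spool_green [(0.62, array([274., 255., 292., 281.]))]
spool_blue [(0.61, array([296., 271., 308., 299.]))]
spool_red 0.4 [245. 183.] [ 566.2 -105.     4. ]
spool_purple 0.67 [253. 191.] [544.8 -50.8   4. ]
spool_yellow 0.6 [311. 284.] [436.  359.5   4. ]
spool_yellow 0.45 [298. 294.] [466.  388.4   4. ]
spool_green 0.72 [282. 278.] [491.9 338.2   4. ]
spool_blue 0.75 [300. 298.] [462.5 398.6   4. ]
the job is handed in; nothing more can be done
None
```

I handed the job in: green and yellow now stand in the tray with blue, red and purple are still in the rack, and the dial measured 1.03 rad (three dots) after I let go; no verdict came back.

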